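# Lock the sprung cover of a laser housing with its quarter-turn fastener

## Robot

A 7-joint arm with a two-finger parallel gripper is mounted at the origin on the work surface. World frame = base frame: x ahead of the robot, y to its left, z up, the work surface at z = 0. Lengths are in mm, angles in rad, forces in N, time in s.
With the tool pointing down it reaches from about 400 to 875 mm from the base axis. Payload 4.4 kg.
Tool frame: the origin (TCP) lies at the very end of the fingers, on their centre line; the grasp point (between the pads) lies 19 mm behind it (ctrl.grasp_offset is the distance from the TCP to the grasp point, in mm); z points along the fingers, y is the line along which they close (so a half turn about z gives the same grasp; the last joint's range is limited). The gripper opens to 85 mm and grips with 20 to 120 N. Pads are 22 mm wide; open, the fingers measure 114 mm over their backs; the gripper's body (76 mm by 85 mm) begins 54 mm behind the grasp point. The pads swing forward as they close: fully open they stand 13 mm farther back than shut.
Start: joints at [-1.246, 0.628, 0.038, 1.517, -0.027, 0.996, -0.02], TCP at [247.581, 601.017, 231.313] pointing down, gripper open.
Joint ranges: [-3.06, 3.06], [-0.37, 2.12], [-1.25, 1.32], [0.18, 2.47], [-1.1, 4.24], [0.23, 1.98], [-2.94, 2.94]. Speed limits (rad/s): [2.57, 2.57, 3.14, 3.14, 3.14, 3.14, 3.14].

## Interface

Orientations are given as [roll, pitch, yaw] about the fixed x, y, z axes, in that order (R = Rz(yaw) Ry(pitch) Rx(roll)).
In Python, from cell import status, cams, ctrl gives the robot as it stands.
- The arm moves only by the tool move_arm, never from a script. Its argument "plan" is a list of rows, each a list of 3 entries, a list of its own where there are three numbers: the shift along the world's x, y, z in mm, then the turn, a rotation vector about the world's x, y, z in degrees, then the opening, from 0 (shut) to 1 (fully open). In form: [[[x, y, z], [wx, wy, wz], gripper], ...]. A call has 1 to 10 rows; each row shifts and turns the commanded pose from where the row before left it; what a row does not reach is not made up. A row lasts 1/8 s, in which the tool goes at most 62.5 mm and 10.7 degrees, less where a joint would pass 70% of its speed; a pose out of reach is approached as far as the arm can. A call with a gripper value outside its range is refused whole. The fingers move at their own pace and stop on an object; the grip force is fixed at half the most. Time passes only in rows, so rows that do not move let the fingers close. It gives the time, the measured TCP pose, the force, the opening and the grip force at its end, in the units of the state.
- status.read_state(): the state, without advancing time (a new reading comes with each control period).
- cams.get_image(name): name is "scene" or "top"; returns the picture (420x560x3 uint8, blue, green, red); there is no depth.
- cams.camera_params(name): a dict with "K" (3x3 intrinsics, pixels), "pose" (4x4, takes a point from camera to world coordinates). Camera axes: x right, y down, z forward; pixel columns grow to the right and rows downward; lengths in mm; the calibration is good to about 2 mm. A picture is of the moment at which its call begins. camera_params takes no time and is no camera call.
- ctrl.finish_job(): hands the job in; it is judged then, once.
The state is a dict: "clock": time; "qpos": joint angles; "qd": joint speeds; "tau": joint torques, N m; "eef_pos": TCP position; "tool_rot": TCP orientation; "force": force on the tool from outside, world axes, zero at the start; "torque": the same for the moment, N m; "width": finger opening in mm; "gripper_force": force on a finger pad.
Only numpy, scipy, OpenCV 4.12 (cv2) and the standard library are available. Lean on these libraries where they do the work, as an engineer would, in place of code of your own. Each camera call takes 0.05 s, during which the arm holds its last target. There are 200 camera calls.

## Task

Lock the laser housing's hinged cover: set a fingertip in the slot of its round orange quarter-turn fastener, press the sprung cover down and, keeping it down, turn the fastener clockwise (seen from above) all the way to its stop, so that the cover stays down when you let go. Nothing is to be picked up: do not lift the cover open, and leave the bottle, the jar and the screwdriver where they are.

Things in the scene. Friction and masses are not known exactly. Their poses are not given: they have to be found in the camera images.
- housing: The fixed aluminium laser housing with blue sides on four white blocks, 280 (its x) x 220 mm (its y), its top rim 145 mm above the bench. Origin: centre of its underside, on the bench; z up. A grey cover plate of the same outline, 6 mm thick, lies on the rim, hinged along the housing's -x edge. The fastener's axis stands at x = +75 mm, y = 0 of the housing.
- cover_edge (a point): Middle of the cover's free (+x) edge on its top face, 280 mm from the hinge. Height above the bench: 151 mm fully down (hard stop), about 169 mm ajar, where a spring holds it (14 mm up at the fastener); locked and let go it springs back only to about 156 mm (4 mm up at the fastener). Pressing down at the fastener takes a force growing from 0 to about 5 N at the stop.
- fastener (a joint): Angle of the fastener, rad, growing clockwise seen from above: 0 unlocked (slot along the housing's y, towards the red dots), 1.571 locked, a stop (slot along the housing's x, towards the green dots). It starts between 0 and 0.35, turns against light friction (0.1 N m) and stays where it is left.
- slot (a point): Centre of the slot's floor, on the fastener's axis; 155 mm above the bench with the cover fully down, 14 mm more when ajar. x runs along the slot and turns with it; z is the axis (up, leaning with the cover). The fastener is an orange disc of 84 mm diameter with a straight slot across its middle, 34 mm wide, 84 mm long, 14 mm deep, open above, with a dark flat floor.
- collar (a point): Point on the fastener's axis at the cover's top face, 215 mm from the hinge. A black collar on the cover (inner radius 45, outer 51 mm, 17 mm tall, 1 mm lower than the disc) rings the disc, so it is turned only from within the slot, e.g. by a fingertip about 25 mm off centre that pushes a slot wall round an arc about the axis, turning with the slot.
- catch (a point): Hidden catch inside the far wall, which the cam tongue under the fastener must pass beneath. With the cover ajar the tongue strikes the catch's side when the fastener is at about 1.0 rad and turns no further; with the cover held within about 3 mm of fully down (at the fastener) it passes and then holds the cover.
- solvent_bottle: White bottle with a blue cap, 52 mm across, 115 mm tall, standing beside the housing. Origin: centre of its underside.
- lens_jar: Amber jar with a black lid, 54 mm across, 60 mm tall, standing beside the housing. Origin: centre of its underside.
- driver: Orange-handled screwdriver, 160 mm long, lying on the bench beyond the housing. Origin: under its middle, x along it.
Things that resemble listed ones, but are neither listed nor needed, are in the scene too. Several things look just like the solvent_bottle: the one meant starts farthest to the robot's right. Of the things shaped like the lens_jar, the amber one is meant.

How it is judged:
By the outcome, as a careful person would: the job done as asked, in the order asked, and still so for the second after the job is handed in, with the robot touching nothing.
It also fails if it takes over 38 s, if anything falls off the work surface, if the arm or the gripper's body presses on something with over 40 N, if the wrist force passes 120 N, or if a joint passes its speed limit or range.

## Working session

There is one attempt and no reset: what is moved stays moved. The work goes in short steps, Python scripts to look and compute and a tool call to move; the robot and the scene stay as the last step left them, time stands still between calls to the robot, and variables do not carry over. Pictures are saved under pics/ and viewed, at most 10 in all, crops included, and the job is handed in when it is done.

Besides the shell and the picture viewer there is one more tool, called after "Request:" as name([rows], argument=value, ...), one row to a line, values as JSON. move_arm: Moves the arm, as the interface text tells. Its arguments: {"type":"object","properties":{"plan":{"type":"array","items":{"type":"array"}}},"required":["plan"]}

```bash
mkdir -p pics
python3 - <<'E'
from cell import status,cams,ctrl
import cv2
for n in("scene","top"):
    cv2.imwrite(f"pics/{n}0.png",cams.get_image(n)); p=cams.camera_params(n); print(n,p["K"],p["pose"])
s=status.read_state(); print(s)
E
```

```text
scene [[467.78725634   0.         277.89769548]
 [  0.         467.78725634 206.48620253]
 [  0.           0.           1.        ]] [[ 7.85564352e-01  4.38745123e-01 -4.36338590e-01  9.50392169e+02]
 [ 6.18643815e-01 -5.42088917e-01  5.68699777e-01 -4.23148064e+02]
 [ 1.29799403e-02 -7.16688442e-01 -6.97272686e-01  6.85021911e+02]
 [ 0.00000000e+00  0.00000000e+00  0.00000000e+00  1.00000000e+00]]
top [[419.80072937   0.         273.50411973]
 [  0.         419.80072937 203.90296871]
 [  0.           0.           1.        ]] [[ 8.23822843e-03 -9.89938993e-01  1.41254810e-01  4.59476636e+02]
 [-9.99338530e-01 -3.14680239e-03  3.62298226e-02  4.58318897e+01]
 [-3.54208131e-02 -1.41459843e-01 -9.89310102e-01  9.16812890e+02]
 [ 0.00000000e+00  0.00000000e+00  0.00000000e+00  1.00000000e+00]]
{'clock': 0.1, 'qpos': array([-1.24580944,  0.62922747,  0.03844841,  1.51824094, -0.02699879,
        0.99632235, -0.02000615]), 'qd': array([-0.00064516, -0.00156145,  0.0001097 , -0.00391095, -0.00056529,
        0.00045827, -0.00039168]), 'tau': array([ 2.92113145e-03, -5.64535403e+01,  1.23015683e+00, -1.93975854e+01,
        1.12131372e-02,  5.30314413e-03,  1.85113748e-06]), 'eef_pos': array([247.35920054, 600.49838158, 230.5067365 ]), 'tool_rot': array([-3.13991263e+00,  1.82401616e-05,  2.75079795e+00]), 'force': array([-0.27627871,  0.44962143,  0.60666984]), 'torque': array([0.00056724, 0.01192982, 0.02839767]), 'gripper_force': 0.0, 'width': 85.56760766991881}
```

View pics/scene0.png

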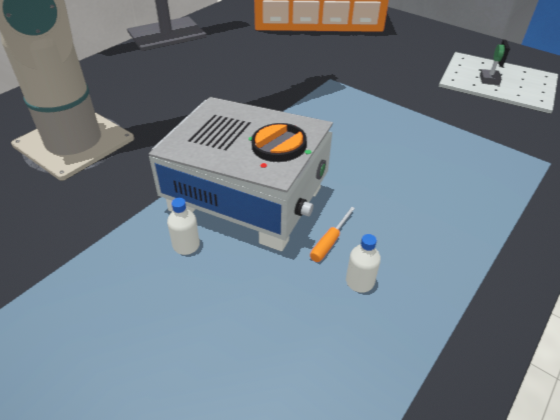

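View pics/top0.png

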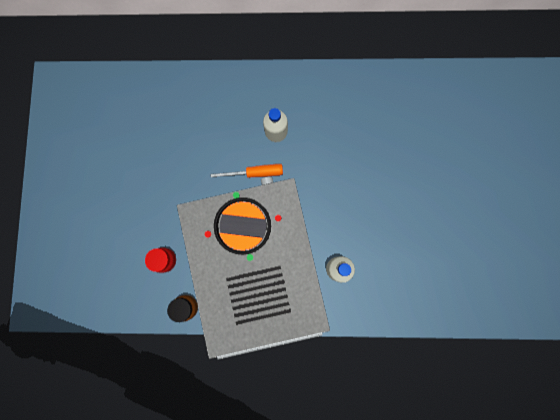

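Scene view: the fastener is at about (279,141), with red dot (263,165) and green dots (308,152) and (250,138). Top view: the fastener is at about (242,226), with red dots (208,234) and (278,218) and green dots (236,195) and (250,257). Possible look-alikes in the scene view are the round orange and black knob on the cover (279,141), the round green-ringed port on the housing's end (322,168), the silver knob (304,208), the orange screwdriver handle (325,243) and the red jar (top 160,260). I choose the slotted orange disc on the cover and will check it in a close crop.

Run:
```python
import cv2,numpy as np
a=cv2.imread("pics/top0.png")[175:275,190:300]; b=cv2.imread("pics/scene0.png")[105:185,230:330]
a=cv2.resize(a,(440,400),interpolation=cv2.INTER_CUBIC); b=cv2.resize(b,(350,280),interpolation=cv2.INTER_CUBIC)
c=np.zeros((400,790,3),np.uint8); c[:,:440]=a; c[:280,440:]=b
cv2.imwrite("pics/crop1.png",c)
```

```text
(no output)
```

View pics/crop1.png

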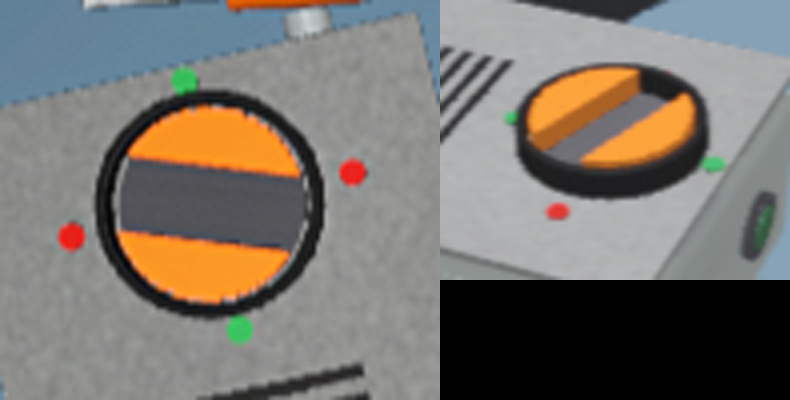

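The crop confirms it: the orange disc has a dark slot within a black collar, and the slot is turned slightly clockwise from the red dots. In crop pixels the red dots are at (71,237) and (352,172), the green at (185,81) and (239,329). The slot edges run (130,158)-(300,178) and (118,232)-(290,250).

```bash
cat > h.py <<'E'
import numpy as np
from cell import status,cams,ctrl
def hit(n,uv,z):
    p=cams.camera_params(n); P=p["pose"]; d=P[:3,:3]@np.linalg.solve(p["K"],[*uv,1]); o=P[:3,3]
    return o+d*(z-o[2])/d[2]
def tc(u,v): return (u/4-.4+190,v/4-.4+175)
def sc(u,v): return ((u-440)/3.5-.4+230,v/3.5-.4+105)
E
python3 - <<'E'
from h import *
R=[hit("top",tc(*p),165) for p in((71,237),(352,172))]
gf=hit("top",tc(185,81),169);gn=hit("top",tc(239,329),161)
print("red",R,"mid",(R[0]+R[1])/2);print("green",gf,gn,(gf+gn)/2)
r=R[0]-R[1];g=gf-gn
print("housing yaw from y-axis",np.degrees(np.arctan2(r[1],r[0]))-90,np.degrees(np.arctan2(g[1],g[0])))
S=[hit("top",tc(*p),183) for p in((130,158),(300,178),(118,232),(290,250))]
for a,b in((0,1),(2,3)):
    d=S[a]-S[b]; print("slot",np.degrees(np.arctan2(d[1],d[0])), )
print("slot mid",sum(S)/4)
# collar top z=182 extents
c=[hit("top",tc(*p),182) for p in((96,204),(324,204),(210,89),(210,319))];print("collar ctr",sum(c)/4)
print("scene red",hit("scene",sc(558,212),165),"green",hit("scene",sc(713,164),169))
E
```

```text
red [array([511.93002805, 192.20154772, 165.        ]), array([541.92362625,  65.77662753, 165.        ])] mid [526.92682715 128.98908763 165.        ]
green [582.60350194 141.6272627  169.        ] [471.45212806 116.01451967 161.        ] [527.027815   128.82089118 165.        ]
housing yaw from y-axis 13.346352163857517 12.976226261936448
slot 83.52849929781577
slot 84.38960350129233
slot mid [525.36921675 127.95893046 183.        ]
collar ctr [525.86944111 127.82694162 182.        ]
scene red [540.87118103  66.47054146 165.        ] green [581.10620359 143.12474846 169.        ]
```

The axis is at about (526.5,128.5). The slot is at 84°, housing yaw is 13°, and the stop is at slot direction 13°. I'll put both fingertips, partly open, along the slot, then press and twist about the axis.

Request:
move_arm([
  [[25, -43, 0], [0, 0, 1.6], 0.42],
  [[25, -43, 0], [0, 0, 1.6], 0.42],
  [[25, -43, 0], [0, 0, 1.6], 0.42],
  [[25, -43, 0], [0, 0, 1.6], 0.42],
  [[25, -43, 0], [0, 0, 1.6], 0.42],
  [[25, -43, 0], [0, 0, 1.6], 0.42],
  [[25, -43, 0], [0, 0, 1.6], 0.42],
  [[25, -43, 0], [0, 0, 1.6], 0.42],
  [[25, -43, 0], [0, 0, 1.6], 0.42],
  [[25, -43, 0], [0, 0, 1.6], 0.42],
])

```text
clock: 1.35
eef_pos: [498.1, 169.5, 231.1]
tool_rot: [-3.141, -0.0, 3.031]
force: [1.5, 0.9, 0.8]
width: 36.0
gripper_force: 0.0
```

Request:
move_arm([
  [[15, -22, 0], [0, 0, 0.3], 0.42],
  [[14, -20, -10], [0, 0, 0], 0.42],
  [[0, 0, -10], [0, 0, 0], 0.42],
  [[0, 0, 0], [0, 0, 0], 0.42],
  [[0, 0, 0], [0, 0, 0], 0.42],
])

```text
clock: 1.98
eef_pos: [525.9, 130.5, 211.4]
tool_rot: [3.141, -0.001, 3.037]
force: [-0.0, 0.8, -0.2]
width: 35.9
gripper_force: 0.0
```

Run:
```python
from h import *
import cv2
s=status.read_state();print(s["eef_pos"],s["qpos"],s["tool_rot"])
b=cams.get_image("scene")[75:185,210:350]; a=cams.get_image("top")[165:285,180:310]
b=cv2.resize(b,(420,330),interpolation=cv2.INTER_CUBIC);a=cv2.resize(a,(358,330),interpolation=cv2.INTER_CUBIC)
cv2.imwrite("pics/c2.png",np.hstack([b,a]))
```

```text
[525.93826095 130.50490543 211.35829834] [-0.28486063  0.49795686 -0.01419992  1.84298358  0.00837922  0.80099864
  1.16348715] [ 3.14100003e+00 -5.62919358e-04  3.03745371e+00]
```

View pics/c2.png

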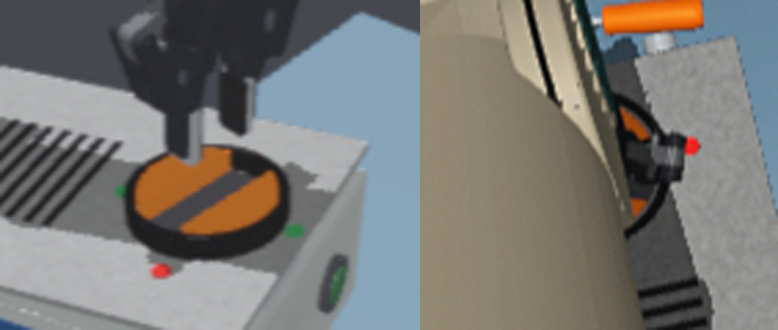

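Both tips (crop (187,158) and (237,130)) line up parallel to the slot. I correct y by 2 mm and go down into the slot.

Request:
move_arm([
  [[0.5, -2, -8], [0, 0, 0], 0.42],
  [[0, 0, -10], [0, 0, 0], 0.42],
  [[0, 0, -8], [0, 0, 0], 0.42],
  [[0, 0, -6], [0, 0, 0], 0.42],
  [[0, 0, -4], [0, 0, 0], 0.42],
  [[0, 0, 0], [0, 0, 0], 0.42],
])

```text
clock: 2.82
eef_pos: [526.9, 127.0, 175.0]
tool_rot: [-3.141, -0.001, 3.035]
force: [-0.6, -0.2, -0.4]
width: 36.0
gripper_force: 0.0
```

Request:
move_arm([
  [[-0.3, 1.3, -3], [0, 0, 0], 0.42],
  [[0, 0, -3], [0, 0, 0], 0.42],
  [[0, 0, -3], [0, 0, 0], 0.42],
  [[0, 0, -3], [0, 0, 0], 0.42],
  [[0, 0, 0], [0, 0, 0], 0.42],
])

```text
clock: 3.45
eef_pos: [527.2, 128.5, 163.3]
tool_rot: [3.141, 0.001, 3.035]
force: [0.5, -0.1, 1.8]
width: 35.9
gripper_force: 0.9
```

Request:
move_arm([
  [[0, 0, -3], [0, 0, 0], 0.42],
  [[0, 0, -3], [0, 0, 0], 0.42],
  [[0, 0, -3], [0, 0, 0], 0.42],
  [[0, 0, -3], [0, 0, 0], 0.42],
  [[0, 0, 0], [0, 0, 0], 0.42],
  [[0, 0, 0], [0, 0, 0], 0.42],
])

```text
clock: 4.2
eef_pos: [527.8, 128.7, 153.8]
tool_rot: [3.14, 0.003, 3.035]
force: [-2.9, 1.1, 23.0]
width: 36.0
gripper_force: 11.2
```

At 23 N the cover is on its hard stop. Now turn clockwise.

Request:
move_arm([
  [[0, 0, 0], [0, 0, -7], 0.42],
  [[0, 0, 0], [0, 0, -7], 0.42],
  [[0, 0, 0], [0, 0, -7], 0.42],
  [[0, 0, 0], [0, 0, -7], 0.42],
  [[0, 0, 0], [0, 0, -7], 0.42],
  [[0, 0, 0], [0, 0, 0], 0.42],
])

```text
clock: 4.95
eef_pos: [528.0, 128.5, 153.8]
tool_rot: [3.139, 0.002, 2.423]
force: [-2.7, 0.5, 22.3]
width: 35.8
gripper_force: 11.1
```

Request:
move_arm([
  [[0, 0, 0], [0, 0, -7], 0.42],
  [[0, 0, 0], [0, 0, -7], 0.42],
  [[0, 0, 0], [0, 0, -7], 0.42],
  [[0, 0, 0], [0, 0, -7], 0.42],
  [[0, 0, 0], [0, 0, -7], 0.42],
  [[0, 0, 0], [0, 0, -5], 0.42],
  [[0, 0, 0], [0, 0, 0], 0.42],
])

```text
clock: 5.82
eef_pos: [528.4, 127.7, 153.8]
tool_rot: [3.138, 0.0, 1.725]
force: [-0.9, -0.5, 22.1]
width: 36.0
gripper_force: 11.0
```

Run:
```python
from h import *
import cv2
s=status.read_state();print(s["torque"],s["qpos"],s["tau"][6])
b=cams.get_image("scene")[75:185,210:350]
cv2.imwrite("pics/c3.png",cv2.resize(b,(700,550),interpolation=cv2.INTER_CUBIC))
```

```text
[-0.23098066  0.41724504 -0.0870525 ] [-0.53197049  0.60732831  0.37001696  1.9049257  -0.33143979  0.68515136
  0.19011065] -0.07977706845849752
```

View pics/c3.png

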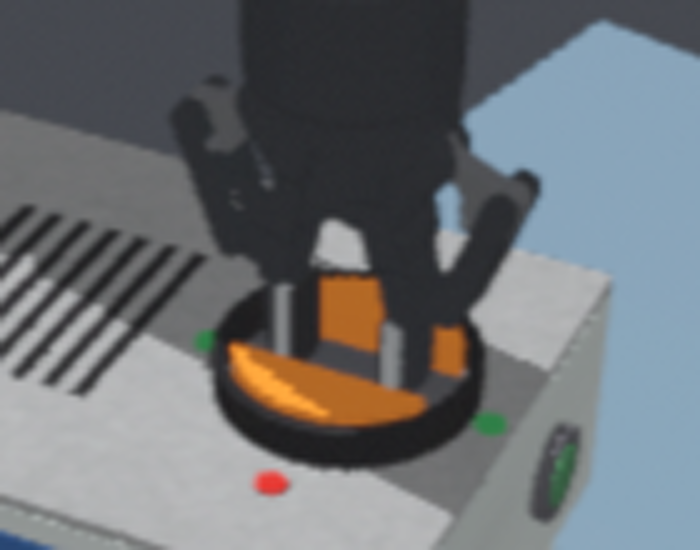

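The slot now runs almost along the green dots (205,340)-(490,424). Torque is still only at friction level, so I keep turning to the stop.

Request:
move_arm([
  [[0, 0, 0], [0, 0, -4], 0.42],
  [[0, 0, 0], [0, 0, -4], 0.42],
  [[0, 0, 0], [0, 0, 0], 0.42],
  [[0, 0, 0], [0, 0, 0], 0.42],
])

```text
clock: 6.38
eef_pos: [528.7, 127.3, 153.8]
tool_rot: [3.137, -0.0, 1.585]
force: [-0.9, -1.3, 21.3]
width: 36.0
gripper_force: 11.4
```

```bash
python3 -c "
from h import *
s=status.read_state();print(s['torque'],s['tau'][6],s['tool_rot'])"
```

```text
[-0.34345745  0.35750823 -0.08367664] 0.037279429379850626 [ 3.13739089e+00 -2.66031174e-04  1.58540289e+00]
```

Request:
move_arm([
  [[0, 0, 0], [0, 0, -4], 0.42],
  [[0, 0, 0], [0, 0, -4], 0.42],
  [[0, 0, 0], [0, 0, 0], 0.42],
  [[0, 0, 0], [0, 0, 0], 0.42],
])

```text
clock: 6.88
eef_pos: [529.4, 128.6, 153.9]
tool_rot: [3.136, -0.0, 1.456]
force: [1.7, -0.7, 20.9]
width: 35.7
gripper_force: 45.2
```

Run:
```python
from h import *
import cv2
s=status.read_state();print(s['torque'],s['tau'][6],s['tool_rot'])
b=cams.get_image("scene")[75:185,210:350]
cv2.imwrite("pics/c4.png",cv2.resize(b,(700,550),interpolation=cv2.INTER_CUBIC))
```

```text
[-0.01138351  0.05866962  2.21761198] -2.2354569286108017 [ 3.13583327e+00 -4.44999519e-04  1.45590074e+00]
```

View pics/c4.png

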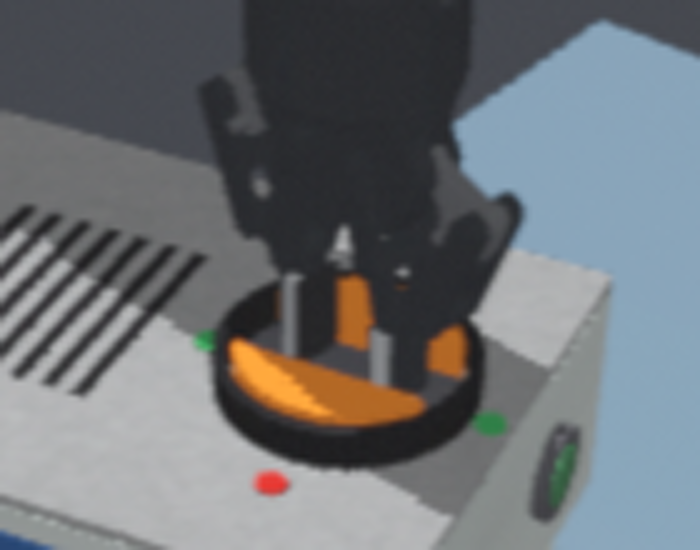

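Torque has jumped to 2.2 Nm, so it is at the stop. I unwind the tool to mid-slack and lift off.

Request:
move_arm([
  [[0, 0, 0], [0, 0, 4], 0.42],
  [[0, 0, 0], [0, 0, 4], 0.42],
  [[-1, 0, 0], [0, 0, 4], 0.42],
  [[0, 0, 3], [0, 0, 0], 0.42],
  [[0, 0, 4], [0, 0, 0], 0.42],
  [[0, 0, 6], [0, 0, 0], 0.42],
  [[0, 0, 10], [0, 0, 0], 0.42],
  [[0, 0, 25], [0, 0, 0], 0.42],
  [[0, 0, 40], [0, 0, 0], 0.42],
  [[0, 0, 40], [0, 0, 0], 0.42],
])

```text
clock: 8.18
eef_pos: [524.6, 128.6, 280.7]
tool_rot: [-3.139, -0.0, 1.656]
force: [0.5, 0.4, 0.4]
width: 35.6
gripper_force: 0.0
```

Request:
move_arm([
  [[-30, 45, 0], [0, 0, 0], 0.42],
  [[-30, 45, 0], [0, 0, 0], 0.42],
  [[-30, 45, 0], [0, 0, 0], 0.42],
  [[-25, 45, 0], [0, 0, 0], 0.42],
  [[-20, 45, 0], [0, 0, 0], 0.42],
  [[0, 45, 0], [0, 0, 0], 0.42],
  [[0, 45, 0], [0, 0, 0], 0.42],
  [[0, 0, 0], [0, 0, 0], 0.42],
  [[0, 0, 0], [0, 0, 0], 0.42],
])

```text
clock: 9.3
eef_pos: [390.3, 442.3, 279.3]
tool_rot: [-3.14, 0.001, 1.656]
force: [-0.8, -0.2, 0.2]
width: 35.9
gripper_force: 0.0
```

Run:
```python
from h import *
import cv2
a=cams.get_image("top");b=cams.get_image("scene")
a=cv2.resize(a[175:275,190:300],(440,400),interpolation=cv2.INTER_CUBIC); b=cv2.resize(b[95:245,150:350],(350,262),interpolation=cv2.INTER_CUBIC)
c=np.zeros((400,790,3),np.uint8); c[:,:440]=a; c[:262,440:]=b
cv2.imwrite("pics/c5.png",c)
```

```text
(no output)
```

View pics/c5.png

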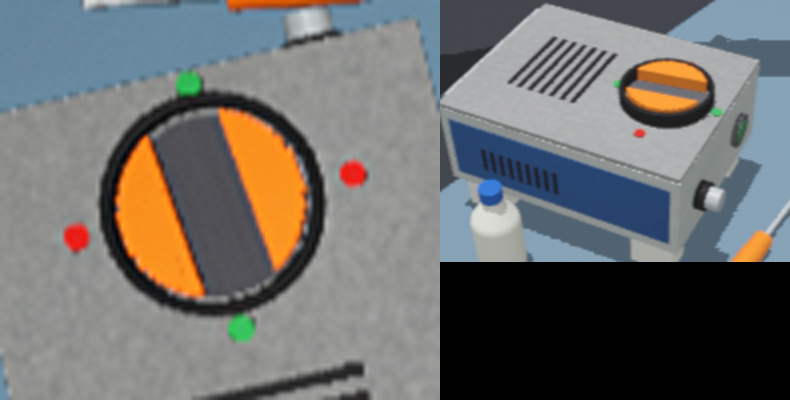

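The view shows the slot about 7° short of the green-dot line: slot edge (150,140)-(203,295) against dots (189,83)-(241,328). The likely cause is floor friction dragging the disc back while I unwound the tool under load. I go back, turn it to the stop again, and this time lift off the floor before unwinding.

Request:
move_arm([
  [[0, -45, 0], [0, 0, 1], 0.42],
  [[0, -45, 0], [0, 0, 1], 0.42],
  [[20, -45, 0], [0, 0, 1], 0.42],
  [[25, -45, 0], [0, 0, 1], 0.42],
  [[30, -45, 0], [0, 0, 2], 0.42],
  [[30, -45, 0], [0, 0, 2], 0.42],
  [[31, -44, 0], [0, 0, 2], 0.42],
  [[0, 0, -30], [0, 0, 0], 0.42],
  [[0, 0, -40], [0, 0, 0], 0.42],
  [[0, 0, 0], [0, 0, 0], 0.42],
])

```text
clock: 10.65
eef_pos: [524.3, 127.8, 207.5]
tool_rot: [-3.135, -0.0, 1.829]
force: [-0.6, 0.5, 0.7]
width: 35.8
gripper_force: 0.0
```

Request:
move_arm([
  [[2.5, 0.7, -12], [0, 0, 0], 0.42],
  [[0, 0, -14], [0, 0, 0], 0.42],
  [[0, 0, -12], [0, 0, 0], 0.42],
  [[0, 0, -6], [0, 0, 0], 0.42],
  [[0, 0, -4], [0, 0, 0], 0.42],
  [[0, 0, -4], [0, 0, 0], 0.42],
  [[0, 0, -2], [0, 0, 0], 0.42],
  [[0, 0, 0], [0, 0, 0], 0.42],
])

```text
clock: 11.65
eef_pos: [529.3, 130.0, 155.3]
tool_rot: [3.141, -0.0, 1.831]
force: [-0.1, 0.7, -0.5]
width: 35.8
gripper_force: 0.0
```

Request:
move_arm([
  [[-1, -1, -2], [0, 0, 0], 0.42],
  [[0, 0, -2], [0, 0, 0], 0.42],
  [[0, 0, 0], [0, 0, 0], 0.42],
  [[0, 0, 0], [0, 0, 0], 0.42],
])

```text
clock: 12.15
eef_pos: [529.4, 129.9, 153.8]
tool_rot: [3.138, -0.002, 1.831]
force: [-3.0, 0.6, 18.0]
width: 35.8
gripper_force: 9.4
```

Request:
move_arm([
  [[0, 0, 0], [0, 0, -5], 0.42],
  [[0, 0, 0], [0, 0, -5], 0.42],
  [[0, 0, 0], [0, 0, -5], 0.42],
  [[0, 0, 0], [0, 0, -5], 0.42],
  [[0, 0, 0], [0, 0, -3], 0.42],
  [[0, 0, 0], [0, 0, 0], 0.42],
  [[0, 0, 0], [0, 0, 0], 0.42],
])

```text
clock: 13.02
eef_pos: [530.7, 128.8, 153.9]
tool_rot: [3.136, 0.001, 1.442]
force: [0.1, -1.5, 18.1]
width: 36.0
gripper_force: 54.9
```

```bash
python3 -c "
from h import *
s=status.read_state();print(s['torque'],s['tau'][6],s['tool_rot'],s['force'])"
```

```text
[-0.47906051  0.33440901  3.0928421 ] -3.0589397996664047 [3.13598972e+00 7.29017709e-04 1.44189183e+00] [ 0.09960724 -1.52602292 18.09335887]
```

It's at the stop again (3.1 Nm). I ease off the pressure first, then unwind, then lift.

Request:
move_arm([
  [[0, 0, 1.5], [0, 0, 0], 0.42],
  [[0, 0, 0.5], [0, 0, 2], 0.42],
  [[0, 0, 1], [0, 0, 1.5], 0.42],
  [[0, 0, 3], [0, 0, 0], 0.42],
  [[0, 0, 3], [0, 0, 0], 0.42],
  [[0, 0, 0], [0, 0, 4], 0.42],
  [[0, 0, 0], [0, 0, 4], 0.42],
  [[-1, 0, 0], [0, 0, 4], 0.42],
  [[0, 0, 0], [0, 0, 0], 0.42],
])

```text
clock: 14.15
eef_pos: [526.4, 128.9, 160.0]
tool_rot: [-3.14, -0.001, 1.698]
force: [-0.7, -0.7, -0.2]
width: 35.9
gripper_force: 0.0
```

Request:
move_arm([
  [[0, 0, 5], [0, 0, 0], 0.42],
  [[0, 0, 10], [0, 0, 0], 0.42],
  [[0, 0, 25], [0, 0, 0], 0.42],
  [[0, 0, 40], [0, 0, 0], 0.42],
  [[0, 0, 40], [0, 0, 0], 0.42],
  [[-30, 45, 0], [0, 0, 0], 0.42],
  [[-30, 45, 0], [0, 0, 0], 0.42],
  [[-30, 45, 0], [0, 0, 0], 0.42],
  [[-25, 45, 0], [0, 0, 0], 0.42],
  [[-20, 45, 0], [0, 0, 0], 0.42],
])

```text
clock: 15.4
eef_pos: [391.1, 355.5, 281.3]
tool_rot: [3.141, -0.001, 1.7]
force: [1.4, 0.1, -0.5]
width: 35.8
gripper_force: 0.0
```

Request:
move_arm([
  [[0, 45, 0], [0, 0, 0], 0.42],
  [[0, 45, 0], [0, 0, 0], 0.42],
  [[0, 0, 0], [0, 0, 0], 0.42],
  [[0, 0, 0], [0, 0, 0], 0.42],
])

```text
clock: 15.9
eef_pos: [392.5, 443.1, 280.6]
tool_rot: [3.141, 0.001, 1.699]
force: [0.2, -0.5, -0.5]
width: 35.5
gripper_force: 0.0
```

Run:
```python
from h import *
import cv2
a=cams.get_image("top");b=cams.get_image("scene")
a=cv2.resize(a[175:275,190:300],(440,400),interpolation=cv2.INTER_CUBIC); b=cv2.resize(b[95:245,150:350],(350,262),interpolation=cv2.INTER_CUBIC)
c=np.zeros((400,790,3),np.uint8); c[:,:440]=a; c[:262,440:]=b
cv2.imwrite("pics/c6.png",c)
```

```text
(no output)
```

View pics/c6.png

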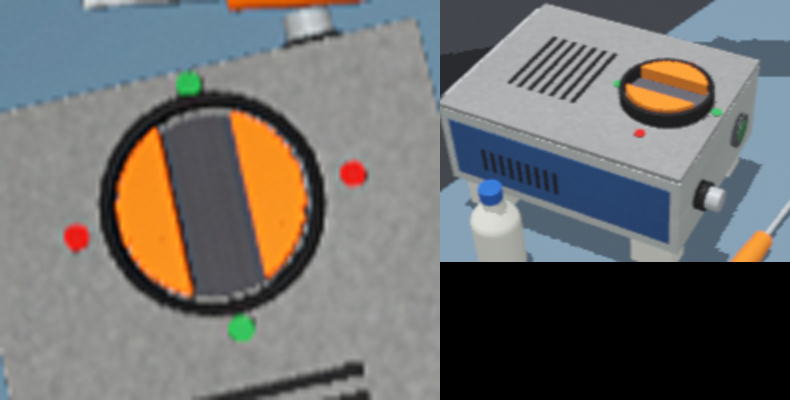

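The slot now lies along the green dots: edge (231,111)-(265,280) against dots (189,83)-(241,328), about 11° and 12°. The cover stays down with the arm clear.

```bash
python3 -c "
from cell import ctrl
print(ctrl.finish_job())"
```

```text
the job is handed in; nothing more can be done
None
```

The cover is locked: the fastener is turned clockwise to its stop (on a second try, after it slipped back about 7° on release), the cover stays down with the arm clear, and the job is handed in.

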